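# Set the ham stand's sliding carriage to the marker ring and squeeze its cam lever shut

## Task

Get the ham stand ready for the next ham: push the sliding carriage with the hoof yoke up the sloping rail until its upper end meets the rubber marker ring (just touching, without shoving the ring along), and with the carriage held there squeeze the cam lever fully shut against the carriage's side; it slides back down whenever it is let go with the lever open, and the lever must not be shut anywhere else on the rail. Finish while still holding: the gripper stays closed with the carriage and the shut lever pinched between its fingers, because the ham is about to be laid on. Leave the knife, dish, jar, sausages and cheeses around it where they are.

Things in the scene. Friction and masses are not known exactly. Their poses are not given: they have to be found in the camera images.
- ham_stand: ham stand fixed to the table: wooden base 430 x 150 x 24 mm and a straight square steel rail, 20 mm wide, 400 mm long, rising over it at 0.47 rad (27 deg). Origin: centre of the base's underside; x along the base towards the rail's high end, y left looking up the rail, z up. Rail axis: from (-0.170, 0, 0.055) upwards in the plane y = 0; post under its high end, nothing above it but the carriage
- carriage_top (a point): rail axis at the carriage's upper end face; x up along the rail, y left (level), z square off the rail. Carriage: aluminium sleeve 28 x 28 mm round the rail, x -0.130 to 0. Its dark end plate (x -0.008 to 0, z +-0.015) is drawn out left into a finger lug to y = 0.032; the plain left side is at y = 0.014. Hoof yoke, 76 mm wide, x -0.129 to -0.113, up to z = 0.074 (clamp screw left to y = 0.064)
- carriage (a joint): how far the carriage is slid up the rail, m: 0 at the lower stop, where it starts; 0.15 at most. It weighs about 0.6 kg; with the lever open about 3 N along the rail lifts it (a finger below the lug can push it up), and let go it runs back down to the stop
- marker_edge (a point): rail axis at the lower face of the marker ring, a square black rubber band 27 x 27 mm and 6 mm long on the rail above the carriage, 50 to 120 mm beyond its upper end at the start; axes as carriage_top, which has to come to this point. About 7 N along the rail shoves the ring
- lever_pivot (a point): pivot of the black cam lever on the carriage's right side, at (-0.048, -0.0257, 0) in the axes of carriage_top; the lever swings about z there. Aluminium ears beside it (x +-0.009) reach out to y = -0.033
- lever_tip (a point): free end of the cam lever, 42 mm from the pivot on its middle line. Lever 7 mm thick, 18 mm high (z +-0.009), running from the pivot up the rail. Shut: parallel to the sleeve, outer face at y = -0.029, tip at x = -0.006; plain left side and shut lever are then 43 mm wide together. Open: the tip stands out to the right
- cam_lever (a joint): cam lever angle, rad: 0 shut, grows as it opens (0.75 at most), 0.48 to 0.58 at the start; stays where it is left. 3 to 8 N near the tip moves it. Below about 0.4 its eccentric begins to press a shoe on the rail; shut, it clamps the carriage
- salami_mid (a point): middle of a dark salami, 52 mm thick and 190 mm long, lying across the low end of the stand; leave it
- knife_mid (a point): middle of a long slicing knife with a wooden handle, 360 mm long and 20 mm high, lying along the robot's side of the stand; leave it
- dish_mid (a point): middle of a white dish, 100 mm across and 26 mm high, beside the stand; leave it
- jar_mid (a point): middle of a closed green glass jar, 70 mm across and 90 mm high; leave it
- cheese_wheel_mid (a point): middle of a small wheel of cheese, 170 mm across and 65 mm high; leave it
- fuet_mid (a point): middle of a thin sausage, 38 mm thick and 240 mm long; leave it
- packed_slab_mid (a point): middle of a flat vacuum-packed slab of meat, 170 x 120 x 28 mm; leave it

How it is judged:
On the way, in this order (a step that is already met when the one before it is completed fails the run):
1. the carriage is held with its upper end at the marker ring, the lever still open (x of marker_edge in the frame of carriage_top below 0.005 m and value of joint cam_lever above 0.18 rad and velocity of joint carriage between -0.02 and 0.02 m/s and contact force between the fingers and carriage above 0.5 N), for 0.2 s.
2. the cam lever is squeezed shut with the carriage still there (x of marker_edge in the frame of carriage_top below 0.005 m and value of joint cam_lever below 0.06 rad), for 0.2 s.
At the end, for the whole second after the job is handed in: the carriage's upper end is within 5 mm of the lower face of the marker ring, the ring has not been shoved more than 6 mm, the cam lever is shut to within 0.06 rad, and the fingers still press on the lever (over 2 N) and on the carriage with its lever (over 4 N) (all of step 2 and x of marker_edge in the frame of carriage_top above -0.005 m and contact force between the fingers and cam_lever above 2 N and contact force between the fingers and carriage above 4 N and distance of marker_edge from where it was at the start of the episode below 0.006 m); the arm keeps its last pose, push and grip.
It fails at once if the cam lever is shut with the carriage away from the marker ring (value of joint cam_lever below 0.15 rad and x of marker_edge in the frame of carriage_top above 0.01 m).
It fails at once if the marker ring is shoved along the rail (distance of marker_edge from where it was at the start of the episode above 0.008 m).
It fails at once if goods on the stall are pushed about (distance of any of salami_mid, knife_mid, dish_mid, jar_mid, cheese_wheel_mid, fuet_mid, packed_slab_mid from where it was at the start of the episode above 0.03 m).
It also fails if it takes over 38 s, if anything falls off the work surface, if the arm or the gripper's body presses on something with over 40 N, if the wrist force passes 120 N, or if a joint passes its speed limit or range.

## Robot

A 7-joint arm with a two-finger parallel gripper is mounted at the origin on the work surface. World frame = base frame: x ahead of the robot, y to its left, z up, the work surface at z = 0. Lengths are in m, angles in rad, forces in N, time in s.
With the tool pointing down it reaches from about 0.4 to 0.875 m from the base axis. Payload 19.3 kg.
Tool frame: the origin (TCP) lies midway between the tips of the shut fingers; the grasp point (between the pads) lies 19 mm behind it (bot.tcp_to_grasp is the distance from the TCP to the grasp point, in m); z points along the fingers, y is the direction in which the jaws open and shut (so a half turn about z gives the same grasp; the last joint's range is limited). The gripper opens to 85 mm and grips with 20 to 120 N. Pads are 22 mm wide; open, the fingers measure 114 mm over their backs; the gripper's body (76 mm by 85 mm) begins 54 mm behind the grasp point. The pads swing forward as they close: fully open they stand 13 mm farther back than shut.
Start: joints at [1.215, 0.521, -0.036, 1.599, 0.021, 1.021, -0.113], TCP at [0.176, -0.6, 0.209] pointing down, gripper open.
Joint ranges: [-2.91, 2.91], [-0.3, 2.13], [-1.5, 1.42], [0.17, 2.43], [-1.26, 4.41], [0.16, 1.93], [-2.52, 2.52]. Speed limits (rad/s): [1.89, 1.89, 2.39, 2.39, 3.01, 3.01, 3.01].

## Interface

Orientations are given as [roll, pitch, yaw] about the fixed x, y, z axes, in that order (R = Rz(yaw) Ry(pitch) Rx(roll)).
In Python, from workcell import bot gives the robot as it stands. The module is installed in compiled form; this text tells all that it offers.
- The arm moves only by the tool drive_tool, never from a script. Its argument "series" is a list of rows, each a list of 5 numbers: the opening in per cent of the stroke, from 0 (shut) to 100 (fully open), then the shift along the world's x, y, z in m, then the turn about the world's z in rad. A call has 1 to 12 rows; each row shifts and turns the pose as measured when the row begins; what a row does not reach is not made up. A row lasts 1/10 s, in which the tool goes at most 50 mm and 8.59 degrees, less where a joint would pass 70% of its speed; a pose out of reach is approached as far as the arm can. A call with a gripper value outside its range is refused whole. The fingers move at their own pace and stop on an object; "newtons" is the grip in N (left out, the last holds). Time passes only in rows, so rows that do not move let the fingers close. It gives the time, the measured TCP pose, the force and the opening at its end, in the units of the state.
- bot.observe(): the state, without advancing time (a new reading comes with each control period).
- bot.grab_frame(name): name is "side" or "top" or "wrist"; returns the picture (400x640x3 uint8, red, green, blue); there is no depth.
- bot.camera_info(name): a dict with "fx", "fy", "cx", "cy" (pixels), "cam_to_world" (4x4, takes a point from camera to world coordinates). Camera axes: x right, y down, z forward; pixel columns grow to the right and rows downward; lengths in m; the calibration is good to about 2 mm. A picture is of the moment at which its call begins: read the wrist's pose just before it. camera_info takes no time and is no camera call; for the wrist camera it gives the pose at the moment of the call.
- bot.job_done(): hands the job in, once; it reports no verdict.
Trained networks look in the newest picture that a camera, given by its name, has taken for a name from the list of things; names that differ only in an ending like _2 or _b are one class to them, and where a whole thing is asked for, a point or a joint stands for the part that bears it (a point fixed in the world has none). Each returns a list of dicts, best first, with "conf" (0 to 1); they miss things now and then, are a little off and sometimes report something else, mostly with a low value. They report only what shows in the picture. A call takes as long as a camera call.
- bot.masks_of(camera, target): "mask" (400x640 bool, what is visible of it) and "point" ([column, row] in pixels, amid what is visible of it).
The state is a dict: "clock": time; "qpos": joint angles; "qd": joint speeds; "joint_efforts": joint torques, N m; "position": TCP position; "tool_rot": TCP orientation; "force": force on the tool from outside, world axes, zero at the start; "moment": the same for the moment, N m; "grip_width": finger opening in m.
Only numpy, scipy, OpenCV 4.12 (cv2) and the standard library are available. Lean on these libraries where they do the work, as an engineer would, in place of code of your own. Each camera call takes 0.05 s, during which the arm holds its last target.

## Working session

There is one attempt and no reset: what is moved stays moved. The work goes in short steps, Python scripts to look and compute and a tool call to move; the robot and the scene stay as the last step left them, time stands still between calls to the robot, and variables do not carry over. Pictures are saved under pics/ and viewed, and the job is handed in when it is done.

Besides the shell and the picture viewer there is one more tool, called after "Call:" as name(argument=value, ...) on one line, values as JSON. drive_tool: Moves the arm, as the interface text tells. Its arguments: {"type":"object","properties":{"series":{"type":"array","items":{"type":"array","items":{"type":"number"}}},"newtons":{"type":"number"}},"required":["series"]}

```bash
mkdir -p pics; python3 - <<'E'
from workcell import bot
import cv2,numpy as np
for n in ["side","top","wrist"]:
    f=bot.grab_frame(n); cv2.imwrite(f"pics/{n}0.png",f[:,:,::-1])
    c=bot.camera_info(n); print(n,c["fx"],c["fy"],c["cx"],c["cy"]); print(np.round(c["cam_to_world"],4))
print(bot.observe(), bot.tcp_to_grasp)
E
```

```text
side 379.9180365026096 379.9180365026096 319.21929416529025 194.56604540814263
[[-0.7567 -0.439   0.4845 -0.0189]
 [-0.6537  0.5219 -0.548   0.7111]
 [-0.0123 -0.7314 -0.6819  0.9792]
 [ 0.      0.      0.      1.    ]]
top 366.9632165602891 366.9632165602891 324.78575959413547 202.11130856743085
[[-0.0038 -0.9951  0.0992  0.477 ]
 [-0.9995  0.0067  0.0293  0.0169]
 [-0.0298 -0.099  -0.9946  1.2582]
 [ 0.      0.      0.      1.    ]]
wrist 282.92489815945237 282.92489815945237 320.85660194506784 196.67611193870053
[[ 0.2825 -0.9205 -0.2699  0.2444]
 [-0.9593 -0.2711 -0.0795 -0.5801]
 [ 0.      0.2814 -0.9596  0.3737]
 [ 0.      0.      0.      1.    ]]
{'clock': 0.15, 'qpos': array([ 1.21478767,  0.52186792, -0.03634011,  1.59987813,  0.02119661,
        1.02106685, -0.11281028]), 'qd': array([ 4.38770831e-06, -1.62038634e-03,  7.00379242e-04, -1.91479508e-03,
        1.56975873e-03,  2.04308846e-03,  4.14896407e-04]), 'joint_efforts': array([ 1.33398458e-03, -9.27391219e+01,  1.98037259e+00, -3.70057869e+01,
        1.80122908e-02,  6.35511926e-03, -1.93259580e-04]), 'position': array([ 0.17611307, -0.5993981 ,  0.20866314]), 'tool_rot': array([-3.14075832e+00,  4.56658673e-05,  2.85795321e-01]), 'force': array([ 0.05806095, -1.26094262,  0.40870463]), 'moment': array([-0.01389404,  0.01394864, -0.03467526]), 'grip_width': 0.08516926069983509} 0.0187
```

View pics/side0.png

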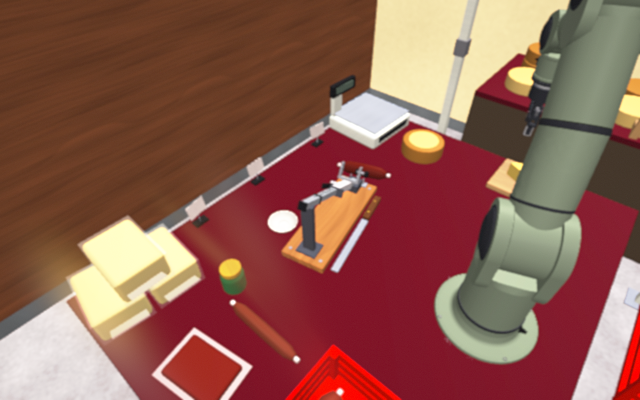

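View pics/top0.png

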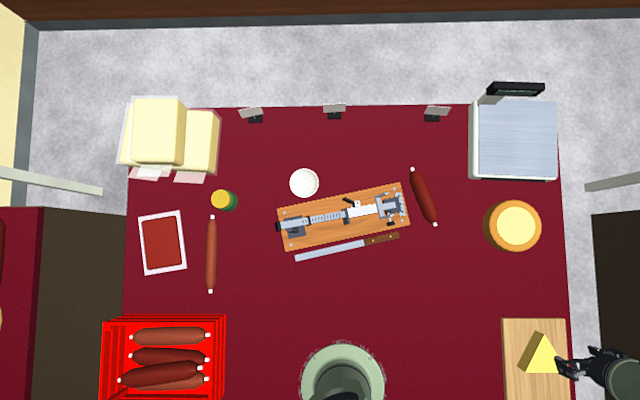

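View pics/wrist0.png

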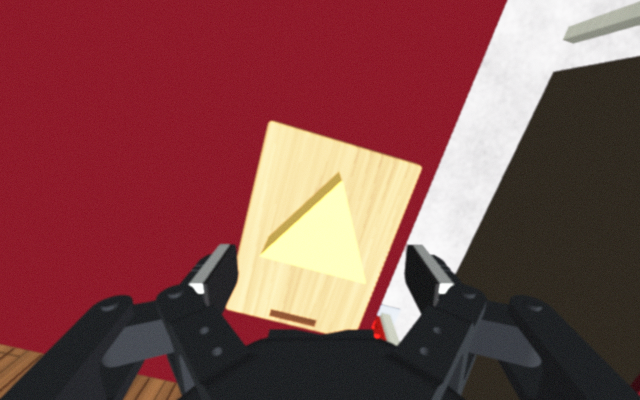

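```bash
python3 - <<'E'
from workcell import bot
import cv2,numpy as np
for n in ["top","side"]:
    f=bot.grab_frame(n)
    for t in ["ham_stand","carriage_top","marker_edge","lever_pivot","lever_tip","salami_mid","knife_mid"]:
        for r in bot.masks_of(n,t)[:2]:
            ys,xs=np.where(r["mask"]); print(n,t,round(r["conf"],2),np.round(r["point"],1),len(xs),xs.min(),xs.max(),ys.min(),ys.max())
            if t in("ham_stand","carriage_top","lever_tip"): np.save(f"m_{n}_{t}.npy",r["mask"]) if r["conf"]>.5 else 0
    if n=="top": c=f[150:260,260:440]
    else: c=f[150:280,270:400]
    cv2.imwrite(f"pics/{n}crop.png",cv2.resize(c,None,fx=4.4,fy=4.4,interpolation=cv2.INTER_CUBIC)[:600,:800,::-1])
E
```

```text
top ham_stand 0.64 [342.2 217.4] 5821 274 409 182 251
top ham_stand 0.27 [348.6 246.8] 769 295 398 231 260
top carriage_top 0.77 [368.4 212.2] 672 343 393 193 225
top carriage_top 0.63 [225.8 199.1] 467 211 237 190 211
top marker_edge 0.47 [423.7 196.3] 782 409 437 168 226
top marker_edge 0.4 [162.2 243.7] 2477 138 186 211 274
top lever_pivot 0.62 [347.  202.3] 55 342 353 198 206
top lever_tip 0.55 [348.2 205.7] 60 343 354 198 207
top salami_mid 0.69 [364.6 210.4] 594 343 393 194 225
top salami_mid 0.64 [422.8 196.3] 757 409 437 169 224
top knife_mid 0.77 [345.1 247.6] 693 295 398 232 260
top knife_mid 0.49 [510.5 226.7] 2407 482 540 201 251
side ham_stand 0.64 [329.2 218. ] 4824 283 375 162 271
side carriage_top 0.84 [341.  184.2] 541 322 369 165 197
side marker_edge 0.22 [202.6 371.1] 4329 153 250 328 399
side lever_pivot 0.44 [324.4 187.6] 45 322 331 183 188
side lever_tip 0.5 [327.6 183.9] 51 322 332 183 188
side salami_mid 0.98 [366.5 170.7] 379 343 387 162 180
side knife_mid 0.83 [358.9 230.5] 601 332 380 196 271
side knife_mid 0.36 [420.8 148.4] 1216 402 443 129 163
```

View pics/topcrop.png

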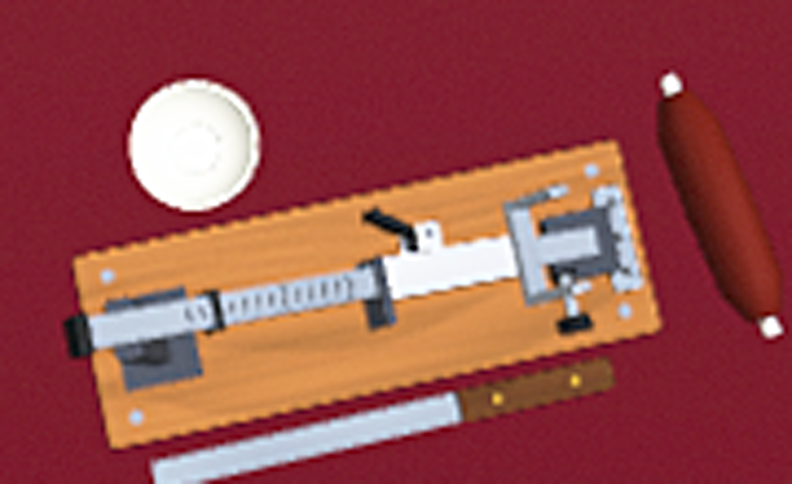

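View pics/sidecrop.png

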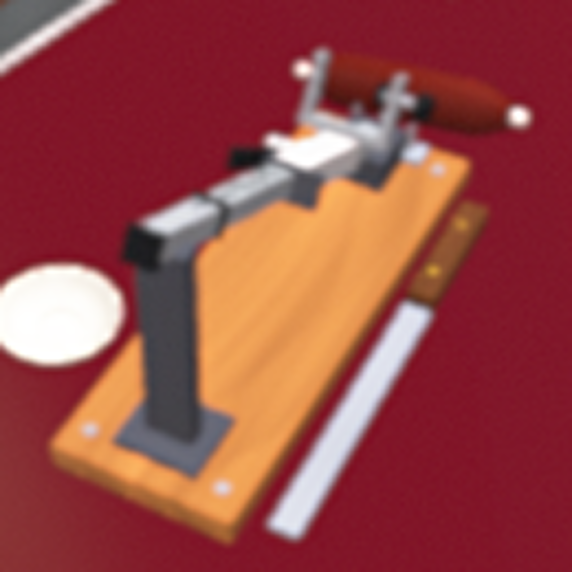

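```bash
cat > h.py <<'E'
from workcell import bot
import numpy as np
from scipy.optimize import least_squares
TH=0.47
def proj(P,c):
    M=np.linalg.inv(np.array(c["cam_to_world"])); p=M[:3,:3]@P+M[:3,3]
    return np.array([c["fx"]*p[0]/p[2]+c["cx"],c["fy"]*p[1]/p[2]+c["cy"]])
def w(P,q):  # stand->world
    x,y,a=q; c,s=np.cos(a),np.sin(a)
    return np.array([x+c*P[0]-s*P[1],y+s*P[0]+c*P[1],P[2]])
def rail(s,y=0,z=0,dx=0): # point in carriage axes at rail distance s, stand frame
    u=s+dx
    return np.array([-.170+u*np.cos(TH)-z*np.sin(TH),y,.055+u*np.sin(TH)+z*np.cos(TH)])
E
cat > fit.py <<'E'
from h import *
cr=lambda u,v,ox,oy:np.array([(u+.5)/4.4-.5+ox,(v+.5)/4.4-.5+oy])
T=bot.camera_info("top");S=bot.camera_info("side")
obs=[(T,(.215,-.075,.024),cr(75,257,260,150)),(T,(-.215,-.075,.024),cr(618,141,260,150)),(T,(-.215,.075,.024),cr(660,328,260,150)),(T,(.215,.075,.024),cr(113,448,260,150)),
(S,(.215,-.075,.024),cr(55,447,270,150)),(S,(.215,.075,.024),cr(232,527,270,150)),(S,(-.215,.075,.024),cr(470,160,270,150))]
def R(q,ob=obs): return np.concatenate([proj(w(np.array(P),q),c)-o for c,P,o in ob])
for nm,ob in (("both",obs),("top",obs[:4]),("side",obs[4:])):
    r=least_squares(lambda q:R(q,ob),[.47,0.02,1.75]); print(nm,np.round(r.x,4),np.round(r.fun,1))
E
python3 fit.py; python3 - <<'E'
from h import *
import subprocess
E
```

```text
both [ 0.552  -0.0065  1.7808] [-0.8  0.1 -0.1 -0.7  0.8  0.2 -0.6  0.4 -0.7 -0.6  0.5 -0.3  0.7  0.1]
top [ 0.5521 -0.0071  1.7779] [-0.6 -0.1  0.2 -0.6  1.   0.4 -0.5  0.2]
side [ 0.5523 -0.0052  1.7872] [-0.7 -0.1  0.6 -0.   0.1  0.1]
```

```bash
python3 - <<'E'
from h import *
q=[.552,-.0065,1.7800]
inv=lambda p,ox,oy:((p-[ox,oy]+.5)*4.4-.5).round(0)
T=bot.camera_info("top");S=bot.camera_info("side")
for s in (.12,.13,.14,.15,.16,.17):
    print(s,*[inv(proj(w(rail(s,y,z),q),c),*o) for y,z in ((.032,.015),(-.015,.015)) for c,o in ((T,(260,150)),(S,(270,150)))])
for s in (.22,.23,.24,.25,.26):
    print('ring',s,*[inv(proj(w(rail(s,y,z),q),c),*o) for y,z in ((.0135,.0135),(-.0135,.0135)) for c,o in ((T,(260,150)),(S,(270,150)))])
E
```

```text
0.12 [475. 308.] [360. 158.] [460. 243.] [306. 139.]
0.13 [463. 310.] [356. 161.] [448. 245.] [301. 142.]
0.14 [451. 313.] [351. 163.] [436. 247.] [296. 144.]
0.15 [439. 315.] [346. 166.] [424. 249.] [290. 146.]
0.16 [427. 317.] [341. 168.] [412. 251.] [285. 149.]
0.17 [414. 320.] [336. 171.] [399. 253.] [280. 151.]
ring 0.22 [344. 306.] [287. 178.] [336. 267.] [254. 166.]
ring 0.23 [331. 308.] [281. 180.] [323. 269.] [248. 169.]
ring 0.24 [318. 311.] [275. 183.] [310. 272.] [242. 171.]
ring 0.25 [305. 313.] [270. 186.] [297. 274.] [236. 174.]
ring 0.26 [292. 316.] [264. 189.] [284. 276.] [230. 177.]
```

Call:
drive_tool(series=[[100,0.03,0.04,0.01,0.125],[100,0.03,0.04,0.01,0.125],[100,0.03,0.04,0.01,0.125],[100,0.03,0.04,0.01,0.125],[100,0.03,0.04,0.01,0.125],[100,0.03,0.04,0.01,0.125],[100,0.03,0.04,0.01,0.125],[100,0.03,0.04,0.01,0.125],[100,0.03,0.04,0.01,0.125],[100,0.03,0.04,0.01,0.125],[100,0.03,0.04,0.01,0.125],[100,0.03,0.04,0.01,0.125]], newtons=40)

```text
clock: 2.15
position: [0.5237, -0.1271, 0.3282]
tool_rot: [3.139, 0.008, 1.833]
force: [0.1, -0.8, 0.2]
grip_width: 0.0854
```

Call:
drive_tool(series=[[100,0.02,0.04,-0.01,-0.03],[100,0.02,0.04,-0.01,-0.02],[100,0.01,0.03,-0.01,0],[100,0,0,0,0]])

```text
clock: 2.55
position: [0.578, -0.0061, 0.2988]
tool_rot: [3.134, 0.006, 1.793]
force: [-0.0, 0.2, -0.0]
grip_width: 0.0853
```

```bash
python3 - <<'E'
from h import *
import cv2
o=bot.observe(); print(o["clock"],o["position"],o["tool_rot"],o["qpos"])
c=bot.camera_info("wrist"); f=bot.grab_frame("wrist"); np.save("w1.npy",np.array(c["cam_to_world"]))
q=[.552,-.0065,1.78]
g=cv2.resize(f,(800,500),interpolation=cv2.INTER_CUBIC)[:,:,::-1].copy()
cv2.imwrite("pics/w1.png",g)
for s in (.19,.2,.21): print(s,[(proj(w(rail(s,y,z),q),c)*1.25).round(0) for y,z in ((.032,.015),(-.015,.015))])
for s in (.30,.31,.32): print(s,[(proj(w(rail(s,y,z),q),c)*1.25).round(0) for y,z in ((.0135,.0135),(-.0135,.0135))])
E
```

```text
2.55 [ 0.57804645 -0.00612409  0.29876283] [3.13442425 0.00608809 1.79279453] [ 0.33619269  0.41031066 -0.60124777  1.59786936  0.25083055  1.20275673
 -0.0935285 ]
0.19 [array([336., 225.]), array([389., 226.])]
0.2 [array([335., 216.]), array([388., 217.])]
0.21 [array([333., 207.]), array([388., 208.])]
0.3 [array([346., 101.]), array([385., 102.])]
0.31 [array([344.,  86.]), array([385.,  87.])]
0.32 [array([343.,  70.]), array([385.,  71.])]
```

View pics/w1.png

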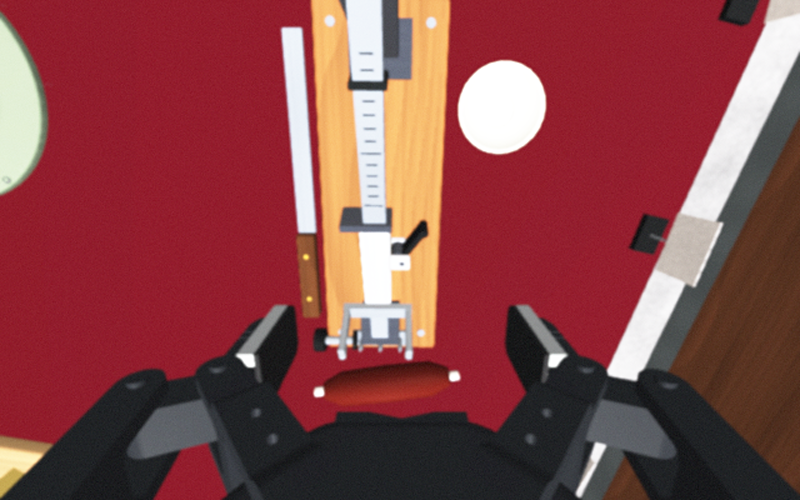

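```bash
python3 - <<'E'
from h import *
import cv2
f=bot.grab_frame("wrist")
g=cv2.resize(f[140:300,240:360],None,fx=5,fy=5,interpolation=cv2.INTER_CUBIC)[:,:,::-1]
cv2.imwrite("pics/w1a.png",g[:600])
g=cv2.resize(f[0:120,240:370],None,fx=5,fy=5,interpolation=cv2.INTER_CUBIC)[:,:,::-1]
cv2.imwrite("pics/w1b.png",g[:600])
E
```

```text
(no output)
```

View pics/w1a.png

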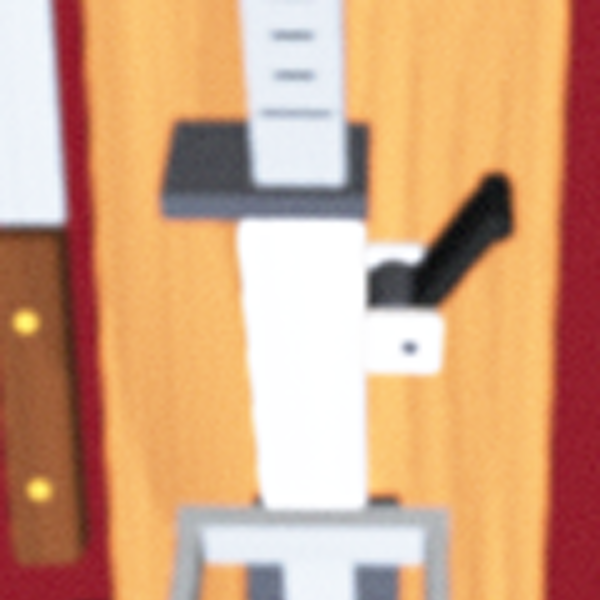

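View pics/w1b.png

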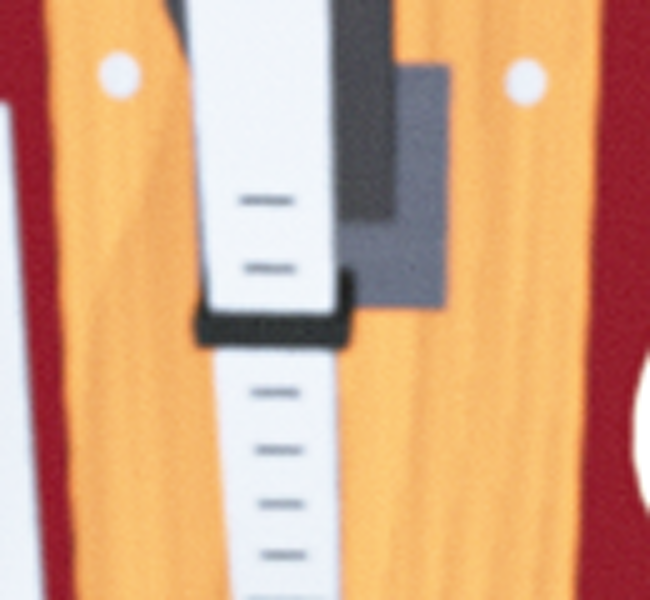

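```bash
python3 - <<'E'
from h import *
c=bot.camera_info("wrist")
exec(open("fit.py").read().split("for nm")[0])
A=lambda u,v:np.array([(u+.5)/5-.5+240,(v+.5)/5-.5+140]); B=lambda u,v:np.array([(u+.5)/5-.5+240,(v+.5)/5-.5])
car=[((.0,.032,.015),A(163,195)),((0,-.015,.015),A(367,190)),((0,.032,-.015),A(177,122)),((0,-.015,-.015),A(368,124)),((-.008,.032,.015),A(163,217)),((-.008,-.015,.015),A(366,218))]
rg=[((0,.0135,.0135),B(196,347)),((0,-.0135,.0135),B(349,347)),((.006,.0135,.0135),B(196,315)),((.006,-.0135,.0135),B(349,315))]
edges=[(.075,A(84,100)),(.075,B(62,300)),(.075,A(108,480)),(-.075,B(596,200)),(-.075,A(565,200)),(-.075,A(548,500))]
def F(p,full=True):
    q=p[:3];r=[]
    for P,o in car: r.append(proj(w(rail(p[3],P[1],P[2],P[0]),q),c)-o)
    for P,o in rg: r.append(proj(w(rail(p[4],P[1],P[2],P[0]),q),c)-o)
    for k,(y,o) in enumerate(edges): r.append(proj(w(np.array([p[5+k],y,.024]),q),c)-o)
    if full: r.append(.5*R(q))
    return np.concatenate(r)
for full in (True,False):
    r=least_squares(F,[.552,-.0065,1.78,.2,.31]+[0]*6,args=(full,),loss="soft_l1"); print(np.round(r.x,4)); e=F(r.x,full); print(np.round(e[:20].reshape(-1,2),1).tolist(), np.round(e[20:],1))
E
```

```text
[ 0.5531 -0.0047  1.779   0.185   0.3038 -0.0122  0.1299 -0.1416  0.1572
 -0.0429 -0.148 ]
[[-0.7, -0.2], [0.1, 1.2], [-0.5, -1.7], [0.3, -1.7], [0.0, 0.8], [0.4, 0.9], [-0.3, 0.4], [1.2, 0.8], [-0.9, -0.7], [1.1, -0.3]] [ 0.5 -0.  -0.6  0.  -0.1  0.  -0.6 -0.  -0.5 -0.   0.2  0.  -0.7 -0.1
 -0.3 -0.4  0.1  0.  -0.6 -0.  -0.7 -0.2 -0.1 -0.1  0.1  0.1]
[ 0.5494  0.0101  1.7796  0.1657  0.2879 -0.0274  0.1147 -0.1568  0.1419
 -0.0582 -0.1633]
[[0.1, -0.3], [-0.2, 1.1], [0.2, -1.3], [0.0, -1.4], [0.8, 0.5], [0.1, 0.6], [0.1, 0.3], [0.7, 0.6], [-0.5, -0.6], [0.6, -0.2]] [ 0.2 -0.  -1.1  0.  -0.3  0.  -1.1 -0.  -0.9 -0.  -0.  -0. ]
```

Call:
drive_tool(series=[[100,0.004,-0.018,-0.035,-0.014],[100,0.004,-0.018,-0.035,0],[100,0.003,-0.012,-0.03,0],[100,0,0,0,0]])

```text
clock: 3.05
position: [0.5887, -0.0657, 0.1995]
tool_rot: [3.13, 0.012, 1.768]
force: [-0.4, -0.4, 0.8]
grip_width: 0.0857
```

```bash
python3 - <<'E'
from h import *
import cv2
o=bot.observe(); print(o["clock"],o["position"],o["tool_rot"],o["qpos"])
c=bot.camera_info("wrist"); f=bot.grab_frame("wrist"); np.save("w2.npy",np.array(c["cam_to_world"])); np.save("f2.npy",f)
cv2.imwrite("pics/w2.png",cv2.resize(f,(800,500),interpolation=cv2.INTER_CUBIC)[:,:,::-1])
E
```

```text
3.05 [ 0.58872386 -0.06569801  0.1994629 ] [3.13023307 0.0122269  1.76843754] [ 0.38998081  0.51889157 -0.54917935  1.69284244  0.32451242  1.00695432
 -0.07523032]
```

View pics/w2.png

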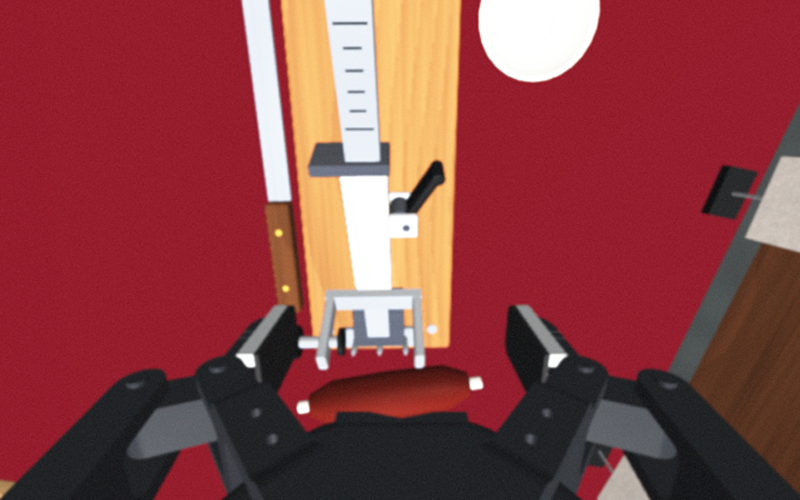

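```bash
python3 - <<'E'
import numpy as np,cv2
f=np.load("f2.npy")
cv2.imwrite("pics/w2a.png",cv2.resize(f[100:200,230:370],None,fx=5.5,fy=5.5,interpolation=cv2.INTER_CUBIC)[:,:,::-1])
E
```

```text
(no output)
```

View pics/w2a.png

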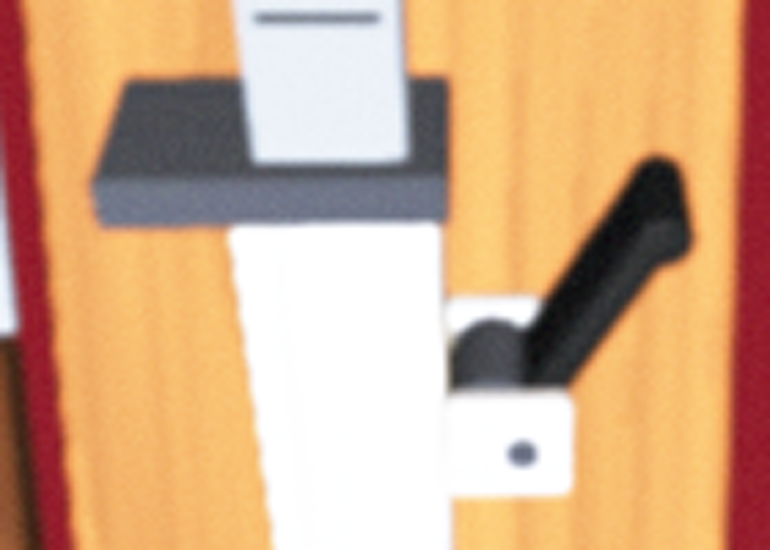

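```bash
cat > joint.py <<'E'
from h import *
c1=dict(bot.camera_info("wrist"));c2=dict(c1);c1["cam_to_world"]=np.load("w1.npy");c2["cam_to_world"]=np.load("w2.npy")
exec(open("fit.py").read().split("for nm")[0])
A=lambda u,v:np.array([(u+.5)/5-.5+240,(v+.5)/5-.5+140]); B=lambda u,v:np.array([(u+.5)/5-.5+240,(v+.5)/5-.5])
C=lambda u,v:np.array([(u+.5)/5.5-.5+230,(v+.5)/5.5-.5+100])
K=[(0,.032,.015),(0,-.015,.015),(0,.032,-.015),(0,-.015,-.015),(-.008,.032,.015),(-.008,-.015,.015),(0,.010,.010),(0,-.010,.010)]
car=[(c1,P,o) for P,o in zip(K,[A(163,195),A(367,192),A(177,122),A(368,124),A(163,217),A(366,218),A(252,186),A(346,186)])]
car+=[(c2,P,o) for P,o in zip(K,[C(93,180),C(447,178),C(125,78),C(447,80),C(98,226),C(446,222),C(253,163),C(408,160)])]
rg=[(c1,(0,.0135,.0135),B(196,347)),(c1,(0,-.0135,.0135),B(349,347)),(c1,(.006,.0135,.0135),B(196,315)),(c1,(.006,-.0135,.0135),B(349,315))]
def F(p):
    q=p[:3];r=[]
    for c,P,o in car: r.append(proj(w(rail(p[3],P[1],P[2],P[0]),q),c)-o)
    for c,P,o in rg: r.append(proj(w(rail(p[4],P[1],P[2],P[0]),q),c)-o)
    return np.concatenate(r+[.5*R(q)])
r=least_squares(F,[.552,-.0065,1.78,.2,.31],loss="soft_l1"); p=r.x; print(np.round(p,4)); e=F(p); print(np.round(e[:40].reshape(-1,2),1).tolist())
print("top",w(rail(p[3]),p[:3]),"marker",w(rail(p[4]),p[:3]))
E
python3 joint.py
```

```text
[ 5.528e-01 -1.500e-03  1.779e+00  1.843e-01  3.047e-01]
[[-1.3, 1.3], [-0.5, 2.4], [-1.0, -0.3], [-0.2, -0.2], [-0.6, 2.2], [-0.2, 2.5], [0.7, 0.5], [-0.6, 0.7], [-0.3, -0.2], [-0.3, -0.5], [0.3, -1.4], [0.1, -2.4], [0.7, 0.8], [0.2, 0.8], [1.4, -1.0], [0.2, -0.7], [-0.8, 0.3], [0.8, 0.9], [-1.4, -0.8], [0.8, -0.2]]
top [ 0.55397115 -0.00703813  0.13847756] marker [0.5317839  0.097971   0.19299627]
```

Call:
drive_tool(series=[[100,0,0.008,-0.02,0.005],[100,0,0.006,-0.025,0.005],[100,0,0.003,-0.02,0],[100,0,0.001,-0.012,0],[100,0,0,0,0]])

```text
clock: 3.6
position: [0.5937, -0.0463, 0.1333]
tool_rot: [3.116, 0.016, 1.776]
force: [-0.0, -0.3, 0.1]
grip_width: 0.0855
```

```bash
cat > rel.py <<'E'
from h import *
import sys,cv2
s0=np.array([.554,-.0075,.1385]); yaw=1.779
def rep():
    o=bot.observe(); d=o["position"]-s0; u=np.array([np.cos(yaw),np.sin(yaw)]); l=np.array([-u[1],u[0]])
    print("t",o["clock"],"pos",o["position"].round(4),"rot",o["tool_rot"].round(3),"along",round(d[:2]@u,4),"lat",round(d[:2]@l,4),"dz",round(d[2],4),"F u,l,z",(o["force"][:2]@u).round(1),(o["force"][:2]@l).round(1),o["force"][2].round(1),"grip",round(o["grip_width"],4),"q",o["qpos"].round(2))
def pic(n,cam="wrist",box=None,k=1.25):
    f=bot.grab_frame(cam)
    if box: f=f[box[1]:box[3],box[0]:box[2]]
    cv2.imwrite(f"pics/{n}.png",cv2.resize(f,None,fx=k,fy=k,interpolation=cv2.INTER_CUBIC)[:,:,::-1])
rep()
E
python3 - <<'E'
from rel import *
pic("w3")
E
```

```text
t 3.6 pos [ 0.5937 -0.0463  0.1333] rot [3.116 0.016 1.776] along -0.0462 lat -0.0308 dz -0.0052 F u,l,z -0.3 0.1 0.1 grip 0.0855 q [ 0.33  0.59 -0.52  1.76  0.39  0.86 -0.16]
```

View pics/w3.png

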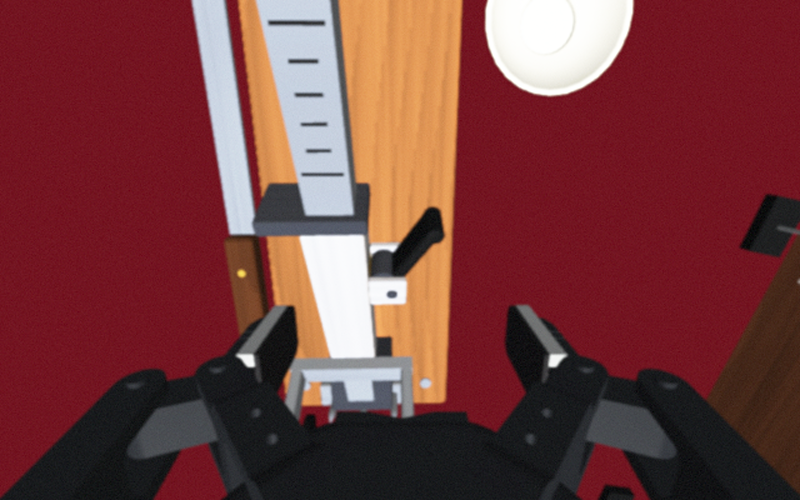

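Call:
drive_tool(series=[[100,-0.005,-0.001,0,0],[100,0,0,0,0]])

```text
clock: 3.85
position: [0.5899, -0.0477, 0.1367]
tool_rot: [3.112, 0.018, 1.775]
force: [-0.2, 0.1, -0.5]
grip_width: 0.0857
```

```bash
python3 -c "import rel"
```

```text
t 3.85 pos [ 0.5899 -0.0477  0.1367] rot [3.112 0.018 1.775] along -0.0467 lat -0.0268 dz -0.0018 F u,l,z 0.1 0.2 -0.5 grip 0.0857 q [ 0.34  0.58 -0.52  1.77  0.39  0.86 -0.16]
```

Call:
drive_tool(series=[[100,-0.002,0,-0.01,0],[100,0,0,-0.01,0],[100,0,0,0,0],[100,0,0,0,0]])

```text
clock: 4.25
position: [0.5881, -0.0483, 0.1162]
tool_rot: [3.11, 0.018, 1.774]
force: [0.1, 0.4, 0.1]
grip_width: 0.0856
```

```bash
python3 - <<'E'
from rel import *
pic("w4")
E
```

```text
t 4.25 pos [ 0.5881 -0.0483  0.1162] rot [3.11  0.018 1.774] along -0.0469 lat -0.0249 dz -0.0223 F u,l,z 0.3 -0.1 0.1 grip 0.0856 q [ 0.33  0.6  -0.51  1.79  0.41  0.82 -0.18]
```

View pics/w4.png

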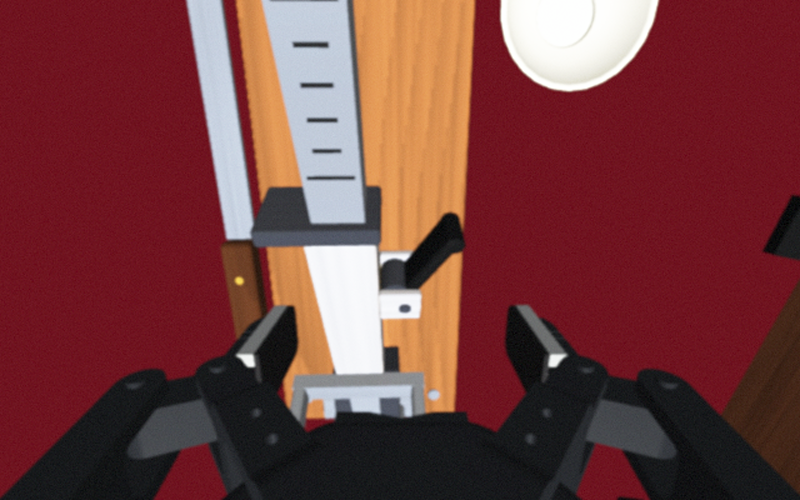

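Call:
drive_tool(series=[[100,-0.003,0.012,0,0.002],[100,-0.001,0.006,0,0.002],[100,0,0,0,0]])

```text
clock: 4.6
position: [0.5838, -0.0282, 0.1164]
tool_rot: [3.11, 0.018, 1.779]
force: [-0.9, 0.0, 0.6]
grip_width: 0.085
```

```bash
python3 - <<'E'
from rel import *
pic("w5")
E
```

```text
t 4.6 pos [ 0.5838 -0.0282  0.1164] rot [3.11  0.018 1.779] along -0.0264 lat -0.0248 dz -0.0221 F u,l,z 0.2 0.9 0.6 grip 0.085 q [ 0.3   0.6  -0.51  1.81  0.41  0.81 -0.21]
```

View pics/w5.png

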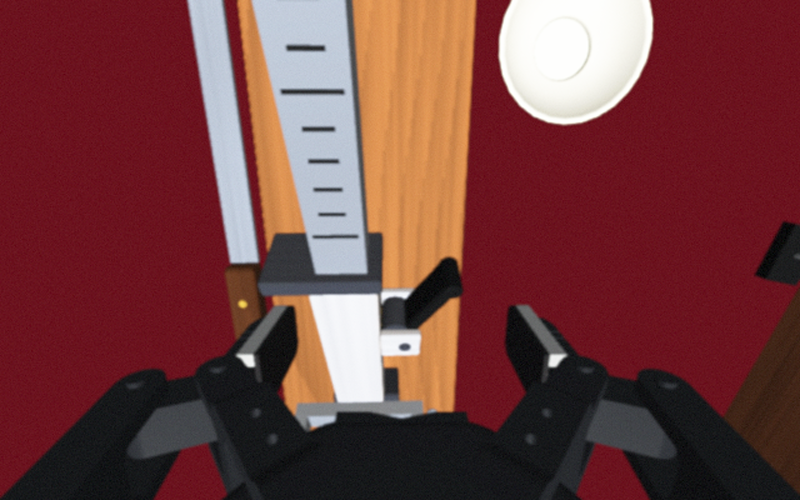

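Call:
drive_tool(series=[[100,-0.001,0.005,0.002,0],[100,-0.002,0.009,0.005,0],[100,0,0,0,0]])

```text
clock: 4.95
position: [0.5807, -0.0132, 0.1243]
tool_rot: [3.11, 0.018, 1.779]
force: [1.0, -0.1, -0.1]
grip_width: 0.0854
```

```bash
python3 - <<'E'
from rel import *
pic("w6")
E
```

```text
t 4.95 pos [ 0.5807 -0.0132  0.1243] rot [3.11  0.018 1.779] along -0.0111 lat -0.025 dz -0.0142 F u,l,z -0.3 -0.9 -0.1 grip 0.0854 q [ 0.28  0.58 -0.52  1.81  0.4   0.82 -0.23]
```

View pics/w6.png

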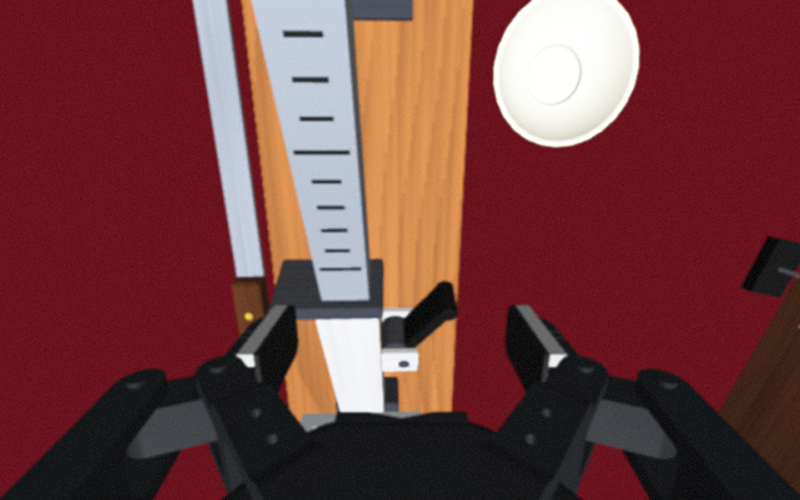

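```bash
python3 - <<'E'
from rel import *
from scipy.spatial.transform import Rotation as Ro
c=bot.camera_info("wrist"); o=bot.observe()
Rm=Ro.from_euler("xyz",o["tool_rot"]).as_matrix()
for x in (.011,-.011):
  for z in (-.013,0,-.035):
    for y in (.0427,-.0427): print(x,y,z,proj(o["position"]+Rm@np.array([x,y,z]),c).round(1)*1.25)
np.save("w6.npy",c["cam_to_world"])
f=bot.grab_frame("wrist"); np.save("f6.npy",f)
cv2.imwrite("pics/w6a.png",cv2.resize(f[190:330,190:380],None,fx=4.2,fy=4.2,interpolation=cv2.INTER_CUBIC)[:,:,::-1])
E
```

```text
t 5.0 pos [ 0.5807 -0.014   0.1239] rot [3.11  0.018 1.778] along -0.0119 lat -0.0248 dz -0.0146 F u,l,z -0.7 0.5 -0.5 grip 0.0853 q [ 0.28  0.58 -0.52  1.81  0.4   0.82 -0.23]
0.011 0.0427 -0.013 [495.  277.5]
0.011 -0.0427 -0.013 [309.5 277.5]
0.011 0.0427 0 [488.25  267.875]
0.011 -0.0427 0 [316.    267.875]
0.011 0.0427 -0.035 [509.   297.75]
0.011 -0.0427 -0.035 [295.875 297.75 ]
-0.011 0.0427 -0.013 [491.5 320.5]
-0.011 -0.0427 -0.013 [312.75 320.5 ]
-0.011 0.0427 0 [485.25 308.25]
-0.011 -0.0427 0 [318.875 308.25 ]
-0.011 0.0427 -0.035 [504.375 346.   ]
-0.011 -0.0427 -0.035 [300.25 346.  ]
```

View pics/w6a.png

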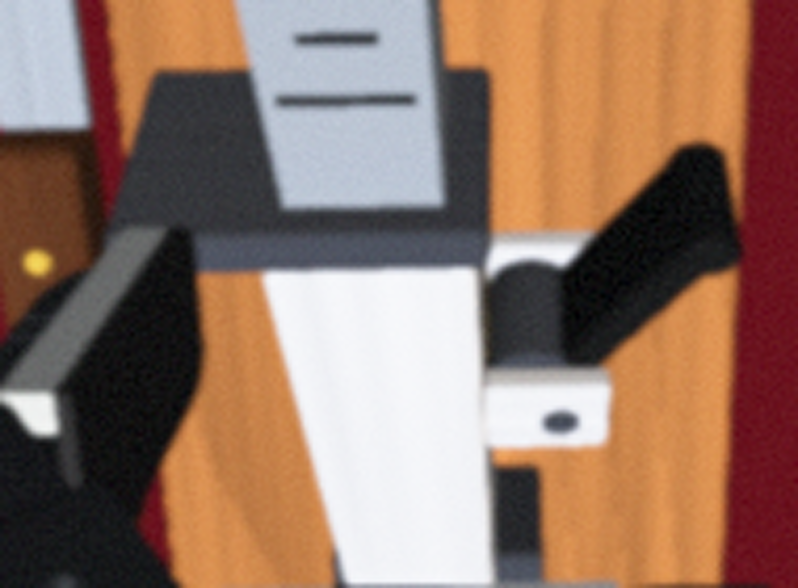

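Call:
drive_tool(series=[[100,0.002,-0.01,0,0.001],[100,0.003,-0.014,0,0],[100,0.001,-0.006,-0.01,0],[100,0,0,-0.014,0],[100,0,0,-0.006,0],[100,0,0,0,0]])

```text
clock: 5.65
position: [0.5865, -0.05, 0.0897]
tool_rot: [3.112, 0.019, 1.776]
force: [0.6, -0.3, -0.2]
grip_width: 0.0854
```

```bash
python3 - <<'E'
from rel import *
pic("w7",box=(190,150,440,330),k=3.2)
E
```

```text
t 5.65 pos [ 0.5865 -0.05    0.0897] rot [3.112 0.019 1.776] along -0.0483 lat -0.023 dz -0.0488 F u,l,z -0.4 -0.5 -0.2 grip 0.0854 q [ 0.32  0.64 -0.49  1.81  0.44  0.77 -0.2 ]
```

View pics/w7.png

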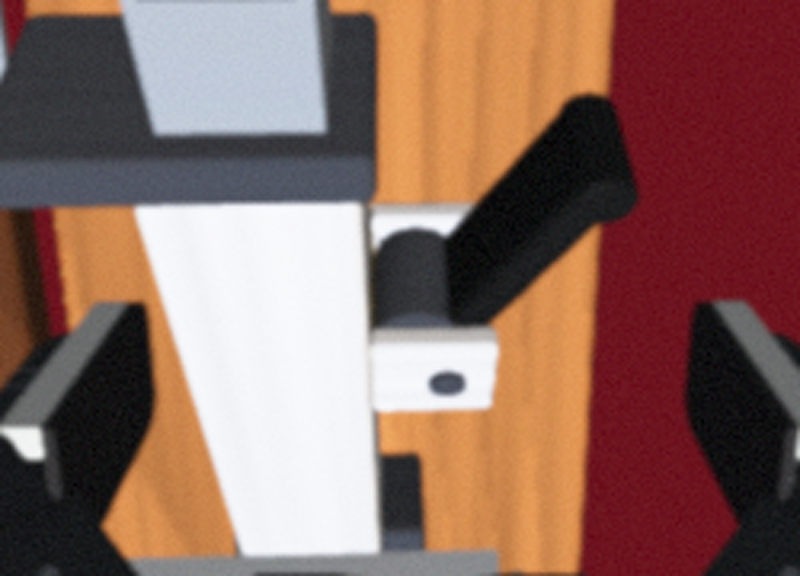

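Call:
drive_tool(series=[[100,-0.003,0.012,0,0.001],[100,-0.001,0.006,0,0.001],[100,-0.001,0.004,0.002,0],[100,0,0,0,0]])

```text
clock: 6.1
position: [0.5812, -0.0243, 0.093]
tool_rot: [3.111, 0.019, 1.78]
force: [0.1, -1.3, -0.4]
grip_width: 0.0854
```

```bash
python3 - <<'E'
from rel import *
pic("w8",box=(190,150,440,330),k=3.2)
E
```

```text
t 6.1 pos [ 0.5812 -0.0243  0.093 ] rot [3.111 0.019 1.78 ] along -0.022 lat -0.0232 dz -0.0455 F u,l,z -1.3 0.2 -0.4 grip 0.0854 q [ 0.28  0.63 -0.49  1.83  0.44  0.76 -0.24]
```

View pics/w8.png

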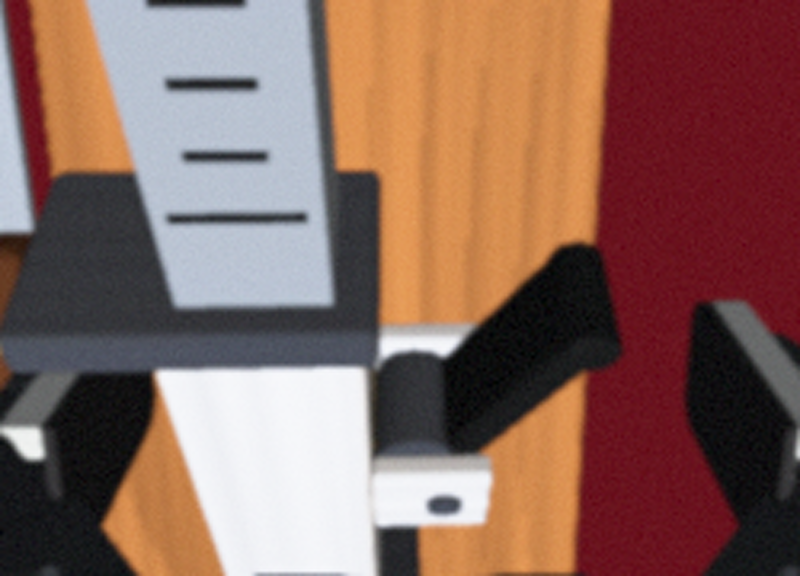

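Call:
drive_tool(series=[[100,-0.001,0.006,0.003,0],[100,-0.002,0.009,0.005,0],[100,-0.002,0.009,0.005,0],[100,0,0,0,0]])

```text
clock: 6.55
position: [0.5761, 0.0007, 0.1074]
tool_rot: [3.111, 0.02, 1.779]
force: [0.4, -1.8, -0.9]
grip_width: 0.0852
```

```bash
python3 - <<'E'
from rel import *
pic("w9",box=(190,150,440,330),k=3.2)
E
```

```text
t 6.55 pos [0.5761 0.0007 0.1074] rot [3.111 0.02  1.779] along 0.0034 lat -0.0233 dz -0.0311 F u,l,z -1.9 -0.0 -0.9 grip 0.0852 q [ 0.24  0.6  -0.5   1.83  0.42  0.78 -0.27]
```

View pics/w9.png

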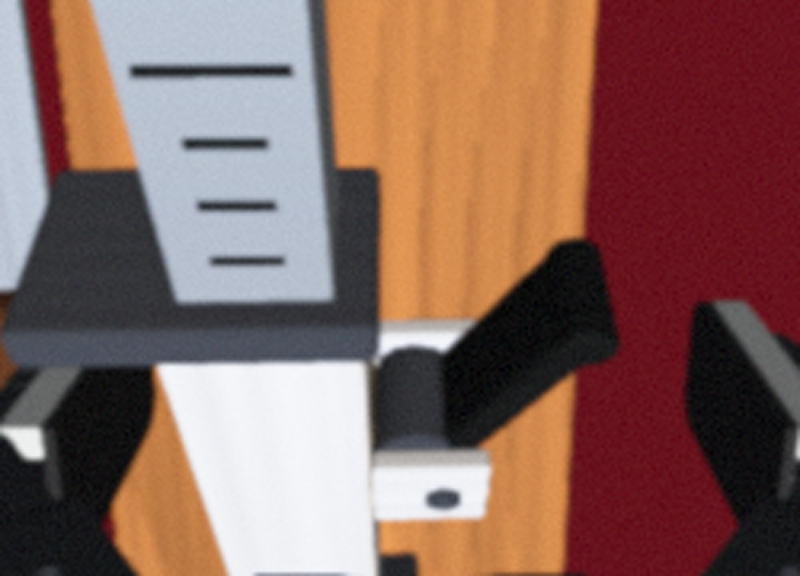

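Call:
drive_tool(series=[[100,-0.002,0.009,0.004,0],[100,-0.002,0.01,0.005,0],[100,-0.003,0.011,0.005,0],[100,-0.002,0.01,0.005,0],[100,-0.002,0.009,0.005,0],[100,-0.001,0.005,0.002,0],[100,0,0,0,0]])

```text
clock: 7.3
position: [0.5643, 0.0549, 0.1352]
tool_rot: [3.11, 0.023, 1.777]
force: [1.4, -3.2, 1.8]
grip_width: 0.0853
```

```bash
python3 - <<'E'
from rel import *
pic("w10")
E
```

```text
t 7.3 pos [0.5643 0.0549 0.1352] rot [3.11  0.023 1.777] along 0.0589 lat -0.0229 dz -0.0033 F u,l,z -3.4 -0.7 1.8 grip 0.0853 q [ 0.16  0.55 -0.52  1.84  0.4   0.83 -0.36]
```

View pics/w10.png

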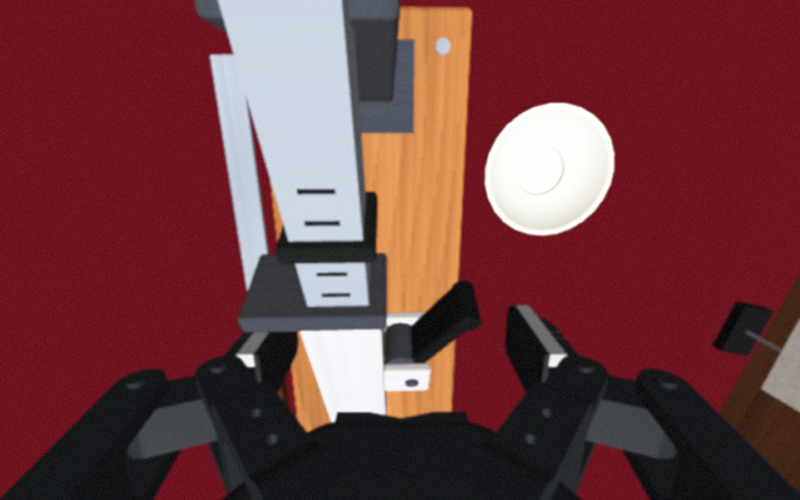

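```bash
python3 - <<'E'
from rel import *
np.save("w11.npy",bot.camera_info("wrist")["cam_to_world"])
pic("w11",box=(180,140,320,290),k=4)
E
```

```text
t 7.35 pos [0.5643 0.0545 0.135 ] rot [3.11  0.023 1.776] along 0.0585 lat -0.0229 dz -0.0035 F u,l,z -3.2 0.2 0.9 grip 0.0857 q [ 0.16  0.55 -0.52  1.84  0.4   0.83 -0.36]
```

View pics/w11.png

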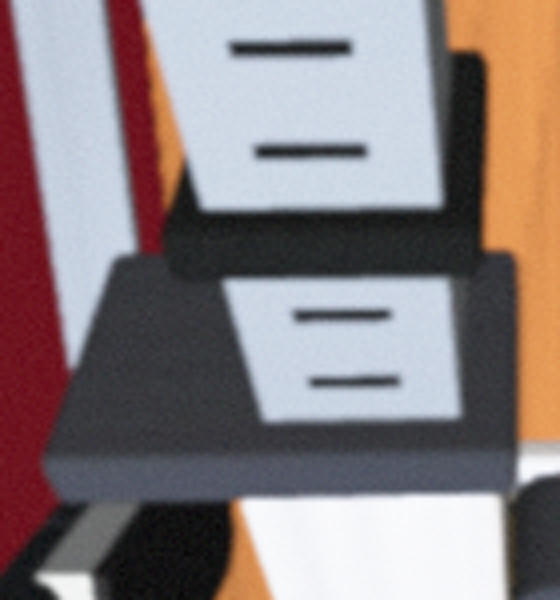

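```bash
cat > gap.py <<'E'
from h import *
def gapfit(c,car,rg,free_tilt=False,p0=(.53,.07,.18,.03)):
    def pt(p,P):
        X=np.array(P,float); ca,sa=np.cos(TH),np.sin(TH)
        h=np.array([X[0]*ca-X[2]*sa,X[1],X[0]*sa+X[2]*ca]); yaw=1.779+(p[4] if len(p)>4 else 0)
        return np.array([p[0]+np.cos(yaw)*h[0]-np.sin(yaw)*h[1],p[1]+np.sin(yaw)*h[0]+np.cos(yaw)*h[1],p[2]+h[2]])
    def F(p):
        r=[proj(pt(p,P),c)-o for P,o in car]+[proj(pt(p,(P[0]+p[3],P[1],P[2])),c)-o for P,o in rg]
        return np.concatenate(r)
    for p0_ in (list(p0),list(p0)+[0]):
        r=least_squares(F,p0_,loss="soft_l1"); print("top",r.x[:3].round(4),"GAP",r.x[3].round(4),r.x[4:].round(3),np.abs(F(r.x)).max().round(1)); 
    print(F(r.x).reshape(-1,2).round(1).tolist())
K=[(0,.032,.015),(0,-.015,.015),(0,.032,-.015),(0,-.015,-.015),(-.008,.032,.015),(-.008,-.015,.015),(0,.010,.010),(0,-.010,.010)]
G=[(0,.0135,.0135),(0,-.0135,.0135),(.006,.010,.010),(.006,-.010,.010)]
E
python3 - <<'E'
from gap import *
c=dict(bot.camera_info("wrist")); c["cam_to_world"]=np.load("w11.npy")
o=lambda u,v:np.array([(u+.5)/4-.5+180,(v+.5)/4-.5+140])
car=list(zip(K,[o(45,458),o(517,446),o(115,257),o(515,256),o(63,500),o(513,491),o(265,420),o(462,416)]))
rg=list(zip(G,[o(172,276),o(474,273),o(200,209),o(444,207)]))
gapfit(c,car,rg)
E
```

```text
top [0.5364 0.0735 0.1814] GAP 0.0249 [] 2.9
top [0.5364 0.0737 0.1816] GAP 0.0247 [0.009] 3.4
[[-0.6, 1.2], [-2.2, 1.3], [0.3, -1.7], [-1.6, -3.4], [0.9, 1.4], [-0.6, 0.8], [1.1, -0.7], [-0.3, -0.9], [0.1, 1.7], [2.2, 0.8], [1.4, -1.2], [-1.1, -1.8]]
```

Call:
drive_tool(series=[[100,-0.001,0.005,0.002,0.001],[100,-0.002,0.007,0.004,0.001],[100,-0.001,0.004,0.002,0],[100,0,0.001,0.001,0],[100,0,0,0,0]])

```text
clock: 7.9
position: [0.5607, 0.0692, 0.1431]
tool_rot: [3.111, 0.023, 1.775]
force: [1.0, -1.7, -0.7]
grip_width: 0.0856
```

```bash
python3 - <<'E'
from rel import *
pic("w12",box=(180,140,330,290),k=4)
E
```

```text
t 7.9 pos [0.5607 0.0692 0.1431] rot [3.111 0.023 1.775] along 0.0736 lat -0.0224 dz 0.0046 F u,l,z -1.9 -0.6 -0.7 grip 0.0856 q [ 0.14  0.54 -0.53  1.83  0.39  0.84 -0.38]
```

View pics/w12.png

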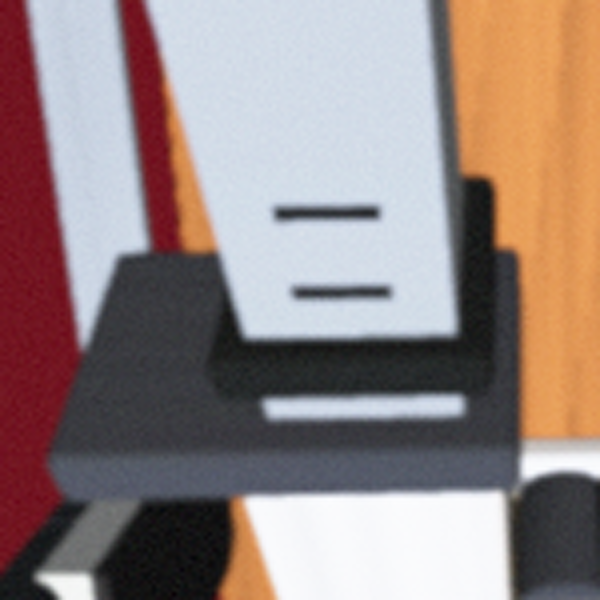

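Call:
drive_tool(series=[[100,-0.001,0.003,0.001,0.001],[100,0,0.002,0.001,0.001],[100,0,0.001,0.001,0],[100,0,0,0,0]])

```text
clock: 8.35
position: [0.5594, 0.0747, 0.1458]
tool_rot: [3.112, 0.024, 1.776]
force: [0.4, -2.3, -0.3]
grip_width: 0.0854
```

```bash
python3 - <<'E'
from rel import *
pic("w13",box=(180,140,330,290),k=4)
E
```

```text
t 8.35 pos [0.5594 0.0747 0.1458] rot [3.112 0.024 1.776] along 0.0793 lat -0.0222 dz 0.0073 F u,l,z -2.3 0.1 -0.3 grip 0.0854 q [ 0.13  0.53 -0.53  1.83  0.39  0.85 -0.39]
```

View pics/w13.png

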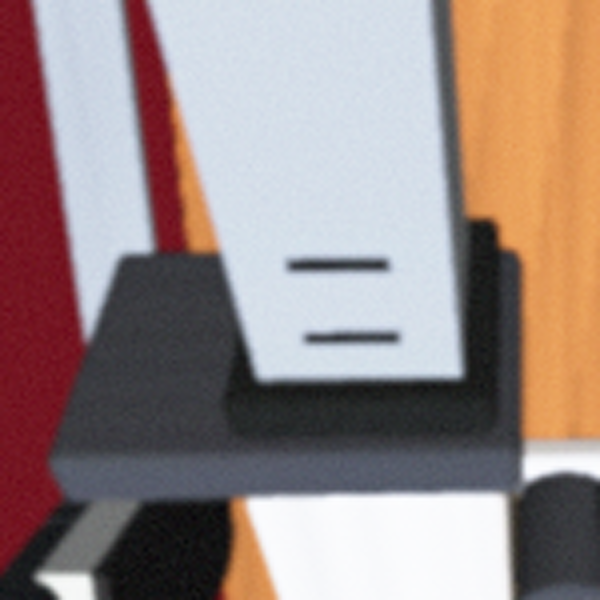

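Call:
drive_tool(series=[[92,0,0,0,0.001],[88,-0.002,0,0,0.001],[82,-0.003,-0.001,0,0],[76,-0.003,0,0,0],[76,0,0,0,0]], newtons=40)

```text
clock: 8.9
position: [0.5526, 0.0733, 0.1467]
tool_rot: [3.108, 0.024, 1.778]
force: [2.2, -1.8, -0.0]
grip_width: 0.0649
```

```bash
python3 - <<'E'
from rel import *
pic("w14",box=(180,140,430,320),k=3.2)
E
```

```text
t 8.9 pos [0.5526 0.0733 0.1467] rot [3.108 0.024 1.778] along 0.0794 lat -0.0153 dz 0.0082 F u,l,z -2.3 -1.8 -0.0 grip 0.0649 q [ 0.14  0.52 -0.53  1.85  0.39  0.84 -0.39]
```

View pics/w14.png

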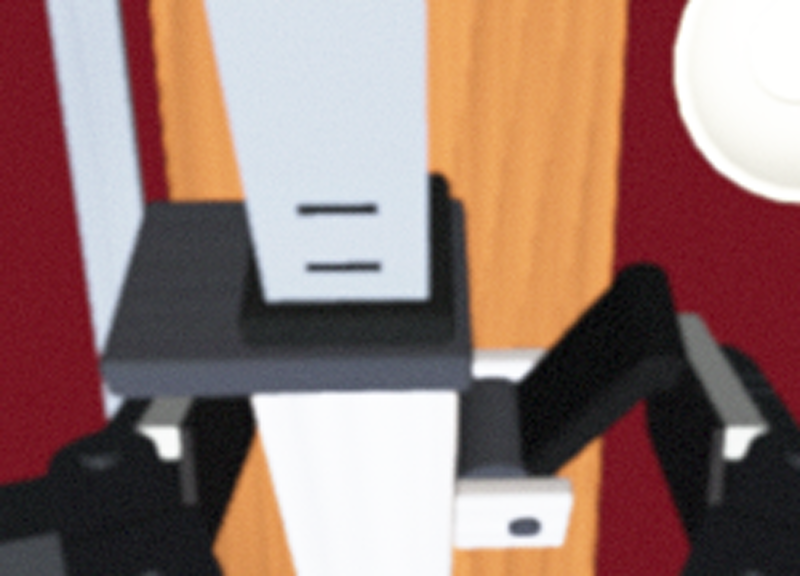

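Call:
drive_tool(series=[[72,-0.002,0,0,0],[68,-0.002,0,0,0],[64,-0.002,0,0,0],[62,0,0,0,0]], newtons=60)

```text
clock: 9.35
position: [0.5491, 0.0725, 0.1484]
tool_rot: [3.101, 0.026, 1.777]
force: [1.2, -3.0, 1.1]
grip_width: 0.0533
```

```bash
python3 - <<'E'
from rel import *
pic("w15",box=(180,140,430,320),k=3.2)
E
```

```text
t 9.35 pos [0.5491 0.0725 0.1484] rot [3.101 0.026 1.777] along 0.0793 lat -0.0117 dz 0.0099 F u,l,z -3.2 -0.6 1.1 grip 0.0533 q [ 0.14  0.51 -0.54  1.87  0.39  0.83 -0.39]
```

View pics/w15.png

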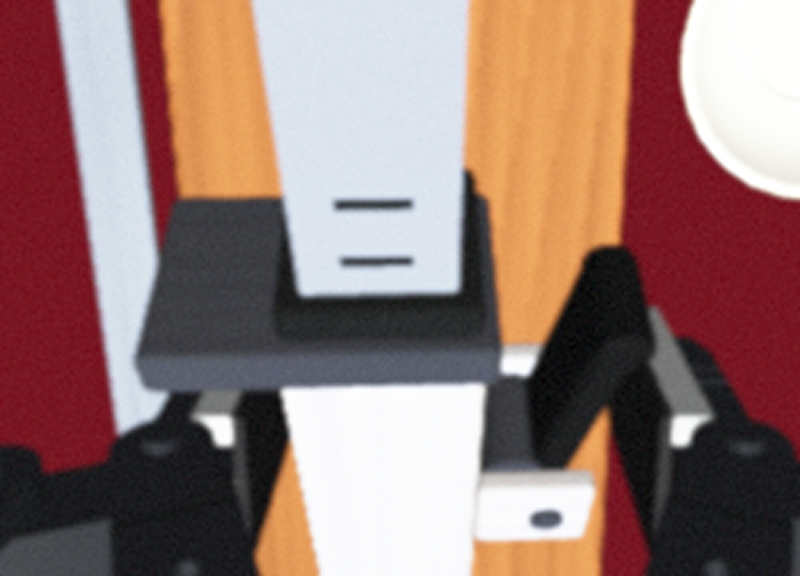

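Call:
drive_tool(series=[[58,-0.002,0,-0.001,0],[54,-0.002,0,-0.001,0],[50,-0.001,0,0,0],[48,0,0,0,0]], newtons=60)

```text
clock: 9.8
position: [0.5466, 0.0722, 0.1483]
tool_rot: [3.095, 0.026, 1.776]
force: [0.4, -2.0, 1.5]
grip_width: 0.0417
```

```bash
python3 - <<'E'
from rel import *
pic("w16",box=(180,140,430,320),k=3.2)
E
```

```text
t 9.8 pos [0.5466 0.0722 0.1483] rot [3.095 0.026 1.776] along 0.0795 lat -0.0093 dz 0.0098 F u,l,z -2.0 -0.0 1.5 grip 0.0417 q [ 0.14  0.5  -0.54  1.88  0.39  0.82 -0.4 ]
```

View pics/w16.png

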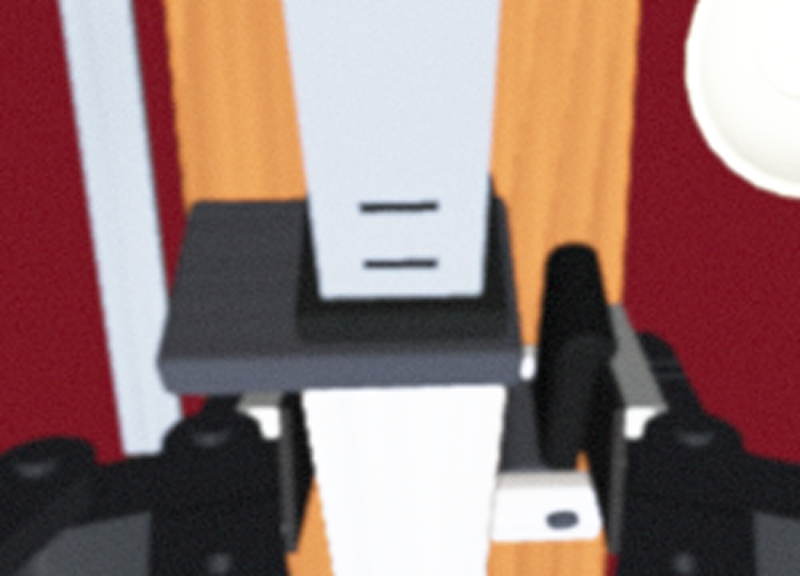

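Call:
drive_tool(series=[[40,-0.001,0,0,0],[30,-0.001,0,0,0],[20,0,0,0,0]], newtons=60)

```text
clock: 10.15
position: [0.5466, 0.0721, 0.1484]
tool_rot: [3.091, 0.026, 1.776]
force: [0.8, -1.7, 2.6]
grip_width: 0.0412
```

```bash
python3 - <<'E'
from rel import *
pic("w17",box=(180,140,430,320),k=3.2)
E
```

```text
t 10.15 pos [0.5466 0.0721 0.1484] rot [3.091 0.026 1.776] along 0.0795 lat -0.0092 dz 0.0099 F u,l,z -1.8 -0.5 2.6 grip 0.0412 q [ 0.14  0.5  -0.54  1.88  0.39  0.81 -0.4 ]
```

View pics/w17.png

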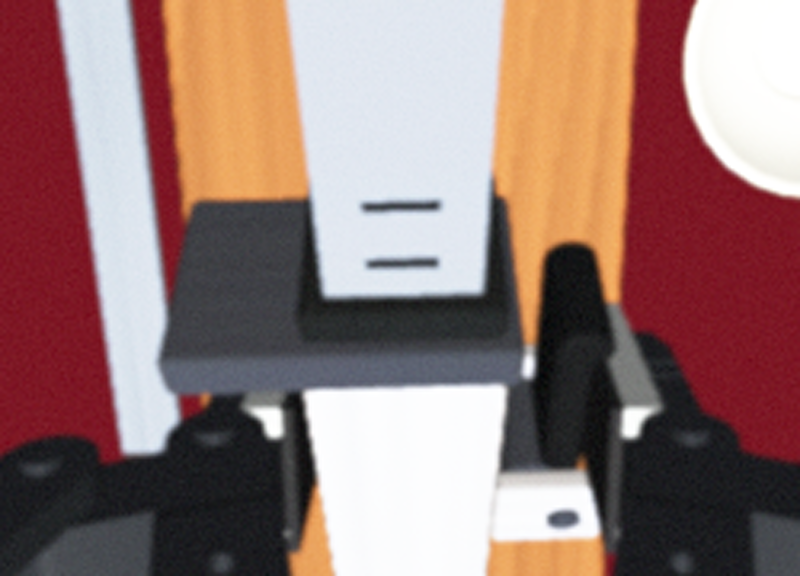

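```bash
python3 - <<'E'
from rel import *
from gap import *
c=bot.camera_info("wrist"); f=bot.grab_frame("wrist")
o=lambda u,v:np.array([(u+.5)/3.2-.5+180,(v+.5)/3.2-.5+140])
car=list(zip(K,[o(162,360),o(522,352),o(192,202),o(505,200),o(170,391),o(518,384)]))
rg=list(zip(G,[o(298,338),o(508,333),o(323,298),o(486,295)]))
def pt(p,P):
    X=np.array(P,float); ca,sa=np.cos(TH),np.sin(TH); h=np.array([X[0]*ca-X[2]*sa,X[1],X[0]*sa+X[2]*ca]); yaw=1.779+p[4]
    return np.array([p[0]+np.cos(yaw)*h[0]-np.sin(yaw)*h[1],p[1]+np.sin(yaw)*h[0]+np.cos(yaw)*h[1],p[2]+h[2]])
F=lambda p:np.concatenate([proj(pt(p,P),c)-q for P,q in car]+[proj(pt(p,(P[0]+p[3],*P[1:])),c)-q for P,q in rg])
r=least_squares(F,[.53,.09,.19,0,0],loss="soft_l1");p=r.x;print(p.round(4),F(p).reshape(-1,2).round(1).tolist())
g=cv2.resize(f[140:320,180:430],None,fx=3.2,fy=3.2,interpolation=cv2.INTER_CUBIC)[:,:,::-1].copy()
pv=np.array([-.048,-.0257])
for a,col in ((0,(0,255,0)),(.15,(0,255,255)),(.3,(255,0,255))):
    d=np.array([np.cos(a),-np.sin(a)]); n=np.array([np.sin(a),np.cos(a)])
    L=[]
    for t,k in ((.015,-.0035),(.042,-.0035),(.042,.0035),(.015,.0035)):
        xy=pv+d*t+n*k; uv=proj(pt(p,(xy[0],xy[1],.009)),c); L.append(((uv-[180,140]+.5)*3.2-.5))
    print(a,np.round(L).tolist())
    cv2.polylines(g,[np.int32(np.round(L))],True,col,1)
for P,_ in car:
    uv=((proj(pt(p,P),c)-[180,140]+.5)*3.2-.5); cv2.circle(g,tuple(int(v) for v in uv),3,(0,0,255),1)
cv2.imwrite("pics/w18.png",g)
E
```

```text
t 10.2 pos [0.5465 0.0722 0.1484] rot [3.091 0.026 1.776] along 0.0795 lat -0.0092 dz 0.0099 F u,l,z -5.2 -3.6 2.9 grip 0.0411 q [ 0.14  0.5  -0.54  1.88  0.39  0.81 -0.4 ]
[ 0.5325  0.0938  0.1918  0.0013 -0.0042] [[-0.9, 0.3], [-0.5, 0.2], [1.1, -2.1], [-1.1, -2.8], [0.4, 1.1], [-0.7, 0.7], [1.6, 1.4], [0.3, 1.5], [1.6, -1.9], [-1.0, -1.9]]
0 [[587.0, 437.0], [612.0, 339.0], [564.0, 341.0], [545.0, 438.0]]
0.15 [[600.0, 438.0], [654.0, 343.0], [608.0, 339.0], [559.0, 436.0]]
0.3 [[612.0, 441.0], [693.0, 349.0], [650.0, 342.0], [573.0, 436.0]]
```

View pics/w18.png

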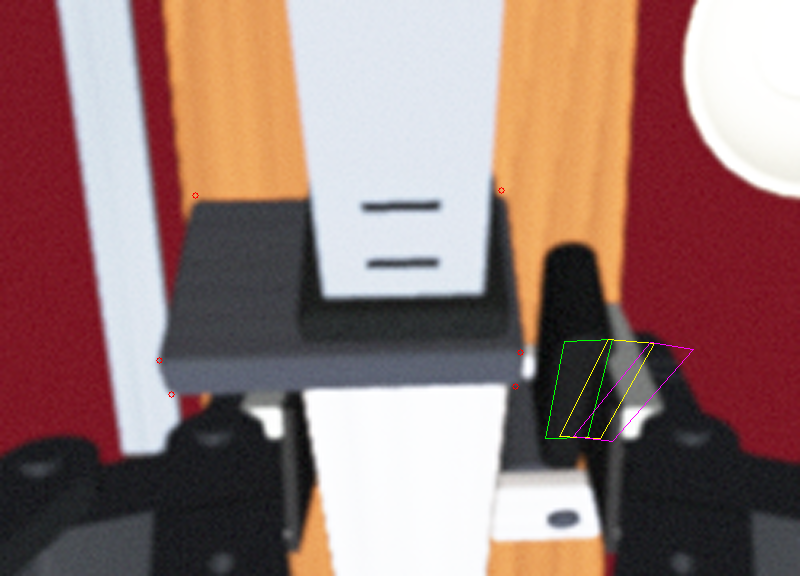

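Call:
drive_tool(series=[[10,0,0,0,0],[10,0,0,0,0],[10,0,0,0,0]], newtons=60)

```text
clock: 10.55
position: [0.5466, 0.0722, 0.1484]
tool_rot: [3.091, 0.026, 1.776]
force: [2.6, -3.3, 2.3]
grip_width: 0.0415
```

```bash
python3 - <<'E'
from rel import *
pic("w19",box=(180,140,430,320),k=3.2)
pic("s19","side",box=(270,150,400,280),k=4.4)
rep()
E
```

```text
t 10.55 pos [0.5466 0.0722 0.1484] rot [3.091 0.026 1.776] along 0.0795 lat -0.0092 dz 0.0099 F u,l,z -3.8 -1.9 2.3 grip 0.0415 q [ 0.14  0.5  -0.54  1.88  0.39  0.81 -0.4 ]
t 10.65 pos [0.5465 0.0722 0.1484] rot [3.091 0.026 1.776] along 0.0795 lat -0.0092 dz 0.0099 F u,l,z -3.8 -4.3 1.6 grip 0.0411 q [ 0.14  0.5  -0.54  1.88  0.39  0.81 -0.4 ]
```

View pics/w19.png

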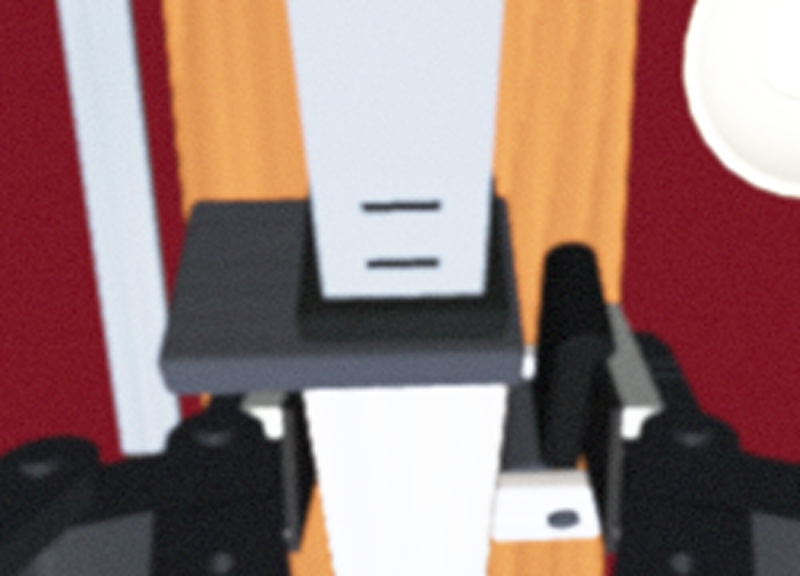

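View pics/s19.png

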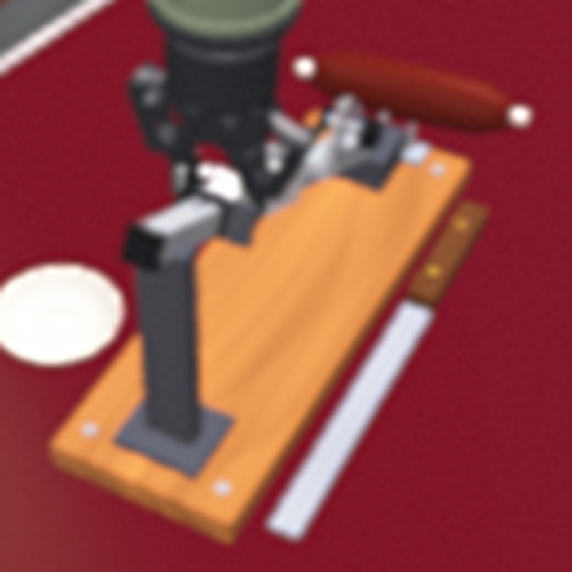

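```bash
python3 -c "
from workcell import bot
print(bot.job_done())"
```

```text
the job is handed in; nothing more can be done
None
```

I pushed the carriage up the rail to the marker ring with a finger below its lug and held it there with the lever open. I then squeezed the cam lever shut and handed the job in at 10.65 s, with the gripper still pinching carriage and lever at 60 N. No verdict was reported.

**Carriage and ring:** the last wrist-image fit, with residuals of up to about 3 px, puts the gap between carriage and ring at about 1.3 mm. In the side view the ring does not appear to have moved.

**Lever:** it lines up with the projected shut outline, well away from the one for 0.15 rad. I could not read the joint angle itself.

**Grip:** the fingers stalled at 41 mm. That is about 2 mm under the 43 mm stated for carriage plus shut lever, which I put down to give in the pads but did not check. The net side force was small (0 to 4 N), which suggests both pads are pressing. The two contact forces were not measured separately.

**Other goods:** the salami, knife and dish look unmoved in the last side picture. I did not re-check the jar, cheese, thin sausage or packed slab; the arm stayed well clear of them.

**What went wrong on the way:**
- **First push missed:** it passed above the lug, because the open fingertips sit about 25 mm higher than I had worked out. I backed off, went lower and repeated it, and nothing was disturbed.
- **Tool tilt:** small steps let the tool tilt build up to about 0.05 rad, and the move commands have no way to correct that.

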